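# Find the high spot of a shaker's drive pulley

### The job

The drive pulley of this shaker is bent: slacken the wing nut of its transport clamp (nobody remembers which way the thread runs, so try both), then turn the pulley slowly past the dial gauge and stop it where its rim stands highest in the whole turn. Then do the wing nut up tight again, so that the pulley stays clamped with the gauge's needle at the highest reading of the turn. Do not touch the gauge, and leave the tools and the jar on the bench where they lie.

Things in the scene. Friction and masses are not known exactly. Their poses are not given: they have to be found in the camera images.
- shaker: open drive unit of an orbital shaker, platform and belt off: white housing 400 x 400 mm, grey deck at 75 mm height, fixed. Origin: on the bench under the pulley's vertical axis; x and y along the housing's sides. Near its 4 corners stand fixed idler cranks (169 mm above the bench); a small motor pulley stands 14 cm from the axis on the robot's side, to its left.
- pulley: spoked aluminium pulley, 180 mm across, amid the deck. Turns endlessly either way, friction about 0.1 N m, stays where left; held fast while the clamp is tight. Its rim (87-109 mm above the bench) is bent: mostly true, it bulges out 5 mm over about 50 degrees at its high spot and half as much at another place; where is unknown. Origin: on its axis at deck height; x axis towards its crank pin.
- crank_top (a point): centre of the top of the crank bearing: upright steel roller, 32 mm diameter, 36 mm tall (131 to 167 mm above the bench) on the pulley's crank pin, 25 mm off the pulley's axis. It spins freely on the pin: gripped from above and led round the pulley's axis, without turning the gripper, it carries the pulley round. The crank disc and counterweight beside it reach up to 135 mm.
- nut_grip (a point): middle of the wings of the clamp's wing nut: steel bar 58 mm long, 11 mm thick, 24 mm tall (129 to 153 mm above the bench, this point at 141 mm) on a round boss; its stud ends at 157 mm. Its vertical axis is 114 mm from the pulley's axis, on the robot's right. x axis of this point: along the wings. The clamp's strap under it is 120 mm above the bench.
- lock_nut (a joint): angle of the wing nut in rad: 0 at the hard stop, fully tight, growing to 1.6 (stop) as it is slackened. Takes about 0.25 N m to turn, stays where left. The clamp grips the pulley below 0.8 and frees it above 0.9; below 0.2 it is tight. Which way it slackens is not marked: one way it soon meets its stop, the other way it gives.
- gauge: dial gauge on a magnetic stand on the deck, beyond the pulley; fixed. Its level sprung plunger (about 1 N) points at the pulley's axis and rides on the rim. Origin: on the pulley's axis at deck height; x axis outward along the plunger. It stands 88 to 200 mm from the axis; its post, at the side, reaches 167 mm above the bench.
- dial (a point): centre of the gauge's white upward face, 80 mm across, 113 mm above the bench, 158 mm from the pulley's axis.
- needle (a joint): angle of the gauge's black needle in rad, clockwise seen from above, 0 when it points straight away from the pulley (plunger fully out); one turn is 10 mm of plunger travel. It reads about 1.1 on the true part of the rim, more where the rim stands out, always under one turn.
- spanner: loose steel spanner on the bench, to the robot's right; leave it. Origin: under its middle.
- driver: loose screwdriver with a grey handle on the bench, to the robot's left; leave it. Origin: under its middle.
- grease_jar: white jar, 60 mm wide and 65 mm tall, loose on the bench, to the robot's right; leave it. Origin: under its middle.

How it is judged (in metres and radians):
On the way, in this order (a step that is already met when the one before it is completed fails the run):
1. the wing nut is slackened and the clamp lets go (value of joint lock_nut above 0.9 rad), for 0.1 s.
2. the pulley stands still with its high spot at the gauge (value of joint needle above 3.75 rad and angular speed of pulley below 0.1 rad/s), for 0.3 s.
3. the wing nut is tight again with the high spot still at the gauge (value of joint needle above 3.75 rad and value of joint lock_nut below 0.2 rad), for 0.1 s.
At the end, for the whole second after the job is handed in: The pulley is at rest with its high spot at the gauge: the needle reads above 3.75 rad, within 0.45 rad of the highest reading of the turn (about 10 degrees of pulley either side), and the wing nut is tight (below 0.2 rad) (all of step 3 and angular speed of pulley below 0.1 rad/s); the robot touches nothing.
It fails at once if the pulley is spun faster than half a turn a second (angular speed of pulley above 3.1 rad/s).
It fails at once if the robot touches the gauge (contact force between any of the fingers, the arm and gauge above 1 N).
It fails at once if a tool or the jar is moved by more than 20 mm (distance of any of spanner, driver, grease_jar from where it was at the start of the episode above 0.02 m).
It also fails if it takes over 72 s, if anything falls off the work surface, if the arm or the gripper's body presses on something with over 40 N, if the wrist force passes 120 N, or if a joint passes its speed limit or range.

### The arm

A 6-joint arm with a two-finger parallel gripper is mounted at the origin on the work surface. World frame = base frame: x ahead of the robot, y to its left, z up, the work surface at z = 0. Lengths are in m, angles in degrees, forces in N, time in s.
With the tool pointing down it reaches from about 0.4 to 0.825 m from the base axis. Payload 7 kg.
Tool frame: the origin (TCP) lies at the very end of the fingers, on their centre line; the grasp point (between the pads) lies 19 mm behind it (ctrl.grip_point_offset is the distance from the TCP to the grasp point, in m); x points along the fingers, z is the direction in which the jaws open and shut, and the axes are right-handed (so a half turn about x gives the same grasp; the last joint's range is limited). The gripper opens to 88 mm and grips with 3 to 60 N. Pads are 19 mm wide; open, the fingers measure 130 mm over their backs; the gripper's body (78 mm by 193 mm) begins 47 mm behind the grasp point.
Start: joints at [-48.638, 20.546, 0.682, 0, -70.136, -16.507], TCP at [0.284, -0.612, 0.227] pointing down, gripper open.
Joint ranges: [-176.03, 176.03], [-82.01, 121.73], [-58.28, 71.71], [-173.87, 95.51], [-174.79, -0.11], [-173.66, 173.66]. Speed limits (degrees/s): [136.94, 136.94, 172.46, 180, 180, 180].

### API

Orientations are given as [roll, pitch, yaw] about the fixed x, y, z axes, in that order (R = Rz(yaw) Ry(pitch) Rx(roll)).
In Python, from plant import get_obs, snapshot, calibration, close_job, ctrl gives the robot as it stands.
- The arm moves only by the tool move_arm, never from a script. Its argument "commands" is a list that holds one entry, the list of rows, each a list of 4 numbers: the shift along the tool's x, y, z in cm, then the turn about the tool's x in rad. In form: [[[dx, dy, dz, spin], ...]]. A call has 1 to 8 rows; each row shifts and turns the commanded pose from where the row before left it, along the tool's axes as they then stand; what a row does not reach is not made up. A row lasts 1/10 s, in which the tool goes at most 50 mm and 8.59 degrees, less where a joint would pass 70% of its speed; a pose out of reach is approached as far as the arm can. A call with a gripper value outside its range is refused whole. "jaw" is the finger opening in cm, from 0 to 8.76, set as the call begins (left out, the last holds). The fingers move at their own pace and stop on an object; the grip force is fixed at half the most. Time passes only in rows, so rows that do not move let the fingers close. It gives the time, the measured TCP pose, the force and the opening at its end, in the units of the state.
- get_obs(): the state, without advancing time (a new reading comes with each control period).
- snapshot(name): name is "scene" or "top" or "wrist"; returns (picture, depth): 420x560x3 uint8, red, green, blue; 420x560 float32, m along the optical axis (not along the pixel's ray), 0 where there is no reading.
- calibration(name): a dict with "mtx" (3x3 intrinsics, pixels), "k1" (the pictures are not rectified: a ray, as slopes to the right and down, at radius r is drawn at 1 + k1 r^2 times it, then the intrinsics apply), "T" (4x4, takes a point from camera to world coordinates); the wrist camera has in their place "tool_from_camera" (4x4, takes a point from camera to tool coordinates, whose origin is the TCP and whose axes are the tool frame's). Camera axes: x right, y up, looking along -z (the intrinsics and any distortion apply to the point x, -y, -z); pixel columns grow to the right and rows downward; lengths in m; the calibration is good to about 2 mm. A picture is of the moment at which its call begins: read the wrist's pose just before it. calibration takes no time and is no camera call.
- close_job(): hands the job in, once; it reports no verdict.
The state is a dict: "clock": time; "joint_pos": joint angles; "qvel": joint speeds; "tau": joint torques, N m; "tool_pos": TCP position; "orientation": TCP orientation; "force": force on the tool from outside, world axes, zero at the start; "moment": the same for the moment, N m; "opening": finger opening in m.
Only numpy, scipy, OpenCV 4.12 (cv2) and the standard library are available. Lean on these libraries where they do the work, as an engineer would, in place of code of your own. Each camera call takes 0.05 s, during which the arm holds its last target. There are 200 camera calls.

## Working session

There is one attempt and no reset: what is moved stays moved. The work goes in short steps, Python scripts to look and compute and a tool call to move; the robot and the scene stay as the last step left them, time stands still between calls to the robot, and variables do not carry over. Pictures are saved under pics/ and viewed, about 8 in all and at most 12, crops included, and the job is handed in when it is done.

Besides the shell and the picture viewer there is one more tool, called after "Call:" in YAML: its name, and indented under it one key for each argument. move_arm: Moves the arm, as the interface text tells. Its arguments: {"type":"object","properties":{"commands":{"type":"array"},"jaw":{"type":"number"}},"required":["commands"]}

```bash
mkdir -p pics; ls; cat > h.py <<'E'
import numpy as np, cv2
from plant import get_obs, snapshot, calibration, close_job, ctrl
from scipy.spatial.transform import Rotation as R
def save(n,p,s=None):
    cv2.imwrite('pics/'+n+'.png', p[:,:,::-1] if s is None else cv2.resize(p[:,:,::-1],None,fx=s,fy=s,interpolation=cv2.INTER_CUBIC))
def pose(o):
    T=np.eye(4);T[:3,:3]=R.from_euler('xyz',o['orientation'],degrees=True).as_matrix();T[:3,3]=o['tool_pos'];return T
def camT(name,o=None):
    c=calibration(name); return c['T'] if 'T' in c else pose(o)@c['tool_from_camera']
def ray(name,uv,o=None):
    c=calibration(name);K=c['mtx'];k=c['k1'];T=np.array(camT(name,o))
    uv=np.atleast_2d(np.array(uv,float));d=np.c_[(uv[:,0]-K[0][2])/K[0][0],(uv[:,1]-K[1][2])/K[1][1]]
    u=d.copy()
    for _ in range(20): u=d/(1+k*(u**2).sum(1,keepdims=True))
    v=np.c_[u[:,0],-u[:,1],-np.ones(len(u))]
    return T[:3,3],v@T[:3,:3].T
def onz(name,uv,z,o=None):
    p,v=ray(name,uv,o);return p+v*((z-p[2])/v[:,2])[:,None]
def proj(name,P,o=None):
    c=calibration(name);K=np.array(c['mtx']);T=np.array(camT(name,o))
    q=(np.atleast_2d(P)-T[:3,3])@T[:3,:3];s=np.c_[q[:,0]/-q[:,2],-q[:,1]/-q[:,2]]
    s=s*(1+c['k1']*(s**2).sum(1,keepdims=True));return np.c_[s[:,0]*K[0,0]+K[0,2],s[:,1]*K[1,1]+K[1,2]]
E
python3 - <<'E'
from h import *
print(get_obs())
for n in('scene','top'):
    p,d=snapshot(n);save(n+'0',p,1.4);np.savez('pics/'+n+'0.npz',p=p,d=d);print(calibration(n))
E
```

```text
pics
{'clock': 0.0, 'joint_pos': array([-4.86378937e+01,  2.05899548e+01,  6.31073897e-01, -2.14348510e-02,
       -7.01352247e+01, -1.65053971e+01]), 'qvel': array([-0.06033193, -0.03478249,  0.06241199, -0.01315076,  0.04876756,
        0.02884117]), 'tau': array([-3.81267630e-03, -5.82720208e+01,  2.93064433e+01,  6.99727759e+00,
        7.08467487e-03, -1.87278019e-04]), 'tool_pos': array([ 0.28348026, -0.61202033,  0.22561475]), 'orientation': array([  4.42130207,  89.90376063, 119.27071116]), 'force': array([-0.10628452, -0.41474363,  0.5691107 ]), 'moment': array([-0.02010258, -0.01665232,  0.00315691]), 'opening': 0.08756178452857946}
{'mtx': array([[418.57398802,   0.        , 279.15257505],
       [  0.        , 418.57398802, 204.02594561],
       [  0.        ,   0.        ,   1.        ]]), 'k1': -0.0942174585002872, 'T': array([[ 0.78972249, -0.52613229,  0.31547298,  0.90094161],
       [ 0.61331564,  0.66581564, -0.4248923 , -0.407152  ],
       [ 0.01350271,  0.52903152,  0.84849474,  0.96409642],
       [ 0.        ,  0.        ,  0.        ,  1.        ]])}
{'mtx': array([[506.89062235,   0.        , 285.32974661],
       [  0.        , 506.89062235, 207.63581851],
       [  0.        ,   0.        ,   1.        ]]), 'k1': -0.038852224295504376, 'T': array([[ 0.00502458,  0.9926303 , -0.12107785,  0.45106946],
       [-0.99984403,  0.00703697,  0.01619875,  0.01562544],
       [ 0.0169314 ,  0.12097757,  0.99251083,  1.32141142],
       [ 0.        ,  0.        ,  0.        ,  1.        ]])}
```

View pics/top0.png

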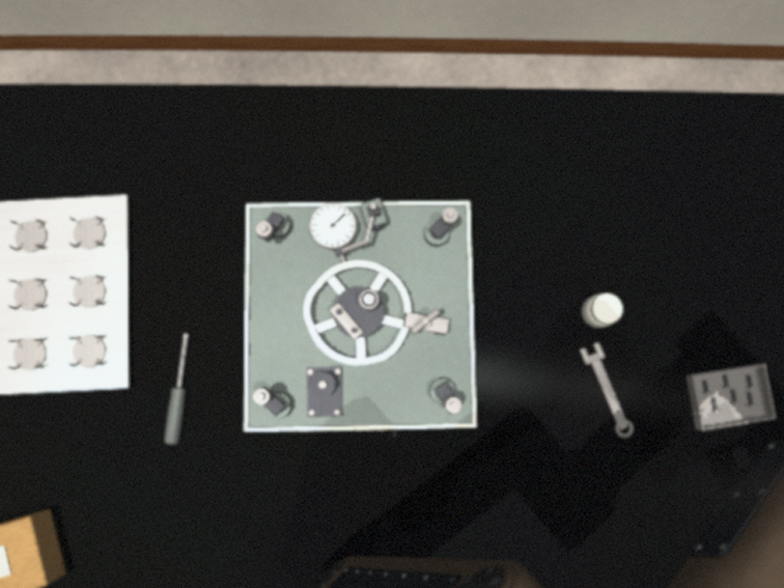

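View pics/scene0.png

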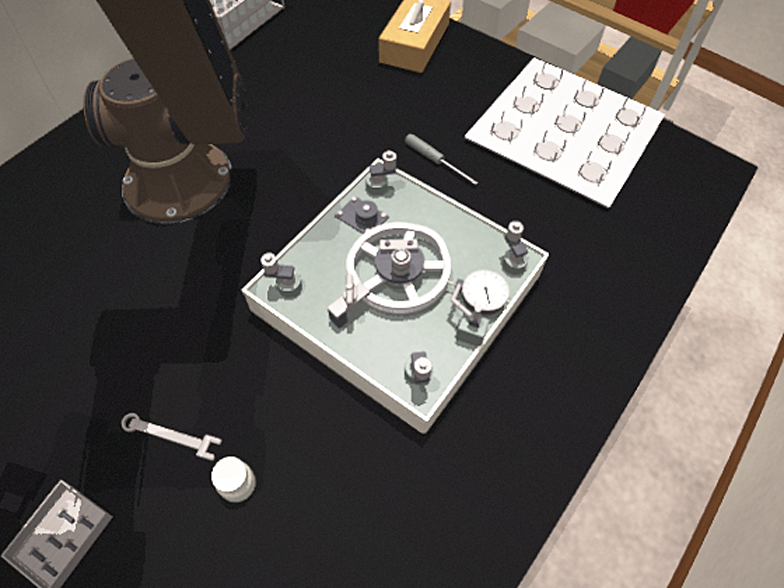

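Top view (1.4x pixels): pulley centre about (357,312), crank bearing (370,298), wing nut (428,320), dial (332,225), gauge post (375,208). The scene view agrees with this. Next I measure these points.

```bash
cat > m.py <<'E'
from h import *
def cloud(n,d):
    vv,uu=np.mgrid[0:420,0:560];uv=np.c_[uu.ravel(),vv.ravel()]
    p,v=ray(n,uv);T=np.array(camT(n));return (p+v*d.ravel()[:,None]).reshape(420,560,3)
E
python3 - <<'E'
from m import *
for n in('top','scene'):
    z=np.load(f'pics/{n}0.npz');p,d=z['p'],z['d'];C=cloud(n,d)
    def q(uv): return onz(n,[np.array(uv)/1.4],uv_z)[0]
    pts={'top':dict(pul=(357,312,.109),crank=(370,298,.167),nut=(428,320,.153),dial=(332,225,.113)),'scene':dict(pul=(400,265,.109),crank=(402,256,.167),nut=(351,291,.153),dial=(485,291,.113))}[n]
    for k,(a,b,h) in pts.items():
        u,v=int(a/1.4),int(b/1.4)
        print(n,k,onz(n,[[a/1.4,b/1.4]],h)[0].round(4),'depth pt',C[v,u].round(4))
    # masks by height
    H=C[...,2]
    c0=onz(n,[[pts['nut'][0]/1.4,pts['nut'][1]/1.4]],.153)[0]
    near=np.hypot(C[...,0]-c0[0],C[...,1]-c0[1])<.045
    m=near&(H>.138)&(d>0);P=C[m];print('nut n',m.sum(),P.mean(0).round(4) if m.sum() else '', P[:,2].max() if m.sum() else '')
    if m.sum()>5:
        w=cv2.minAreaRect((P[:,:2]*1000).astype(np.float32));print(w)
    c1=onz(n,[[pts['crank'][0]/1.4,pts['crank'][1]/1.4]],.167)[0]
    m=(np.hypot(C[...,0]-c1[0],C[...,1]-c1[1])<.03)&(H>.158)&(d>0);print('crank',m.sum(),C[m].mean(0).round(4),cv2.minEnclosingCircle((C[m][:,:2]*1000).astype(np.float32)))
    # rim: ring height
    hsv=cv2.cvtColor(p,cv2.COLOR_RGB2HSV)
    c2=onz(n,[[pts['pul'][0]/1.4,pts['pul'][1]/1.4]],.109)[0]
    r=np.hypot(C[...,0]-c2[0],C[...,1]-c2[1])
    m=(H>.1)&(H<.117)&(r>.075)&(r<.1);P=C[m]
    A=np.c_[2*P[:,:2],np.ones(len(P))];s=np.linalg.lstsq(A,(P[:,:2]**2).sum(1),rcond=None)[0];print('rim',m.sum(),s[:2].round(4),P[:,2].mean())
    hs=H[200:300] ; dk=(r<.08)&(H>.065)&(H<.085); print('deck z',np.median(H[dk]) if dk.sum() else None)
z=np.load('pics/top0.npz');p=z['p'];save('nutcrop',p[170:260,240:340],6)
E
```

```text
top pul [0.5617 0.0684 0.109 ] depth pt [0.5627 0.068  0.1197]
top crank [0.5795 0.0449 0.167 ] depth pt [0.5814 0.0456 0.1679]
top nut [ 0.5452 -0.0508  0.153 ] depth pt [ 0.5462 -0.049   0.1561]
top dial [0.7124 0.1134 0.113 ] depth pt [0.7133 0.1135 0.1167]
nut n 116 [ 0.5444 -0.0457  0.1513] 0.16031091663065333
((544.7672729492188, -46.02532958984375), (11.061771392822266, 57.398311614990234), 39.70607376098633)
crank 152 [0.5785 0.0472 0.1661] ((578.8783569335938, 47.250816345214844), 15.740297317504883)
rim 1070 [0.5622 0.0673] 0.1074362098418943
deck z 0.07357358009041359
scene pul [0.5695 0.0649 0.109 ] depth pt [0.5897 0.0331 0.1658]
scene crank [0.5836 0.0492 0.167 ] depth pt [0.5827 0.0497 0.169 ]
scene nut [ 0.555  -0.0491  0.153 ] depth pt [ 0.5527 -0.0488  0.154 ]
scene dial [0.7176 0.1104 0.113 ] depth pt [0.716  0.1101 0.1158]
nut n 117 [ 0.5518 -0.0482  0.1507] 0.1605030968044293
((549.5579833984375, -45.59260177612305), (9.340559005737305, 56.60535430908203), 39.613800048828125)
crank 142 [0.5837 0.0462 0.1667] ((583.4302978515625, 48.07855224609375), 16.57408332824707)
rim 962 [0.567 0.067] 0.10796576026015964
deck z 0.07477593033986057
```

View pics/nutcrop.png

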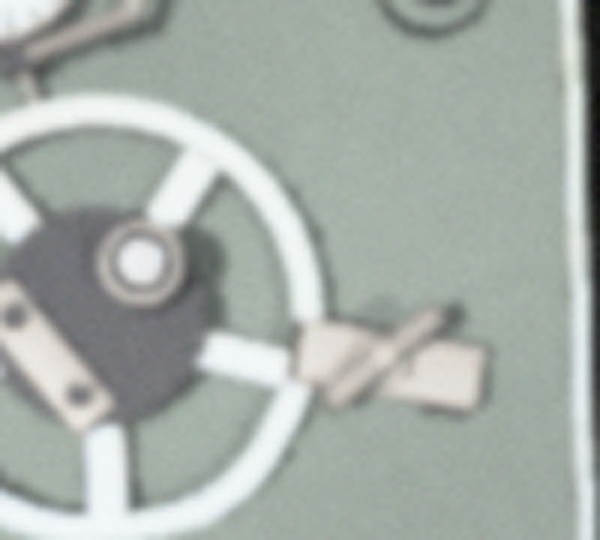

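Crop: wings (about (395,355) in the crop) lie on the strap at about -50° in world xy, which matches the depth rectangle. The two cameras differ by about 5 mm in x, so I'll refine with the wrist camera from above.

```bash
cat >> h.py <<'E'
def go(o,p,zh=None):
    """tool-frame shift (cm) and spin (rad) to TCP p with jaw axis heading zh (deg, mod 180)"""
    T=pose(o);z=T[:3,2];h=np.degrees(np.arctan2(z[1],z[0]))
    s=None
    if zh is not None:
        dh=(zh-h+90)%180-90; s=-np.radians(dh)
    return 'heading z %.2f'%h,'shift cm',(T[:3,:3].T@(np.array(p)-T[:3,3])*100).round(2),'spin',s,'j6 %.1f'%o['joint_pos'][5]
E
python3 - <<'E'
from h import *
o=get_obs();print(pose(o).round(3));print(calibration('wrist'))
print(go(o,[.55,0.0,.36],39.7))
E
```

```text
[[-0.001 -0.907 -0.42   0.283]
 [ 0.001 -0.42   0.907 -0.612]
 [-1.     0.     0.001  0.226]
 [ 0.     0.     0.     1.   ]]
{'mtx': array([[345.72990894,   0.        , 274.57168526],
       [  0.        , 345.72990894, 207.88418818],
       [  0.        ,   0.        ,   1.        ]]), 'k1': -0.08748826807083739, 'tool_from_camera': array([[ 4.74131145e-04,  2.81957977e-01, -9.59426638e-01,
        -1.57959048e-01],
       [ 1.20756466e-03,  9.59425885e-01,  2.81958353e-01,
         7.64150212e-02],
       [ 9.99999158e-01, -1.29225494e-03,  1.14411205e-04,
        -1.15041243e-03],
       [ 0.00000000e+00,  0.00000000e+00,  0.00000000e+00,
         1.00000000e+00]])}
('heading z 114.85', 'shift cm', array([-13.37, -49.9 ,  44.36]), 'spin', np.float64(1.3115972801600178), 'j6 -16.5')
```

Call:
move_arm:
  commands:
    - [[-0.85,-3.1,2.8,0],[-0.85,-3.1,2.8,0],[-0.85,-3.1,2.8,0],[-0.85,-3.1,2.8,0],[-0.85,-3.1,2.8,0],[-0.85,-3.1,2.8,0],[-0.85,-3.1,2.8,0],[-0.85,-3.1,2.8,0]]

```text
clock: 0.9
tool_pos: [0.4147, -0.3032, 0.2947]
orientation: [13.3, 90.0, 128.1]
force: [0.8, 0.6, 0.6]
opening: 0.0878
```

Call:
move_arm:
  commands:
    - [[-0.85,-3.1,2.8,0],[-0.85,-3.1,2.8,0],[-0.85,-3.1,2.8,0],[-0.85,-3.1,2.8,0],[-0.85,-3.1,2.8,0],[-0.85,-3.1,2.8,0],[-0.85,-3.1,2.8,0],[-0.85,-3.1,2.8,0]]

```text
clock: 1.7
tool_pos: [0.5456, 0.0043, 0.3628]
orientation: [43.9, 90.0, 158.8]
force: [0.8, -0.6, -0.2]
opening: 0.0879
```

```bash
python3 - <<'E'
from h import *
o=get_obs();print(o['clock'],pose(o).round(3),o['joint_pos'].round(1))
print(go(o,[.547,-.046,.20],39.7))
import pickle
p,d=snapshot('wrist');save('w1',p,1.4);np.savez('pics/w1.npz',p=p,d=d);pickle.dump(o,open('pics/w1.pkl','wb'))
E
```

```text
1.7 [[-0.    -0.907 -0.421  0.546]
 [ 0.    -0.421  0.907  0.004]
 [-1.     0.     0.     0.363]
 [ 0.     0.     0.     1.   ]] [ 21.    4.8  -2.3  -0.  -82.9 -86.2]
('heading z 114.87', 'shift cm', array([16.28,  1.98, -4.62]), 'spin', np.float64(1.3119824877270168), 'j6 -86.2')
```

View pics/w1.png

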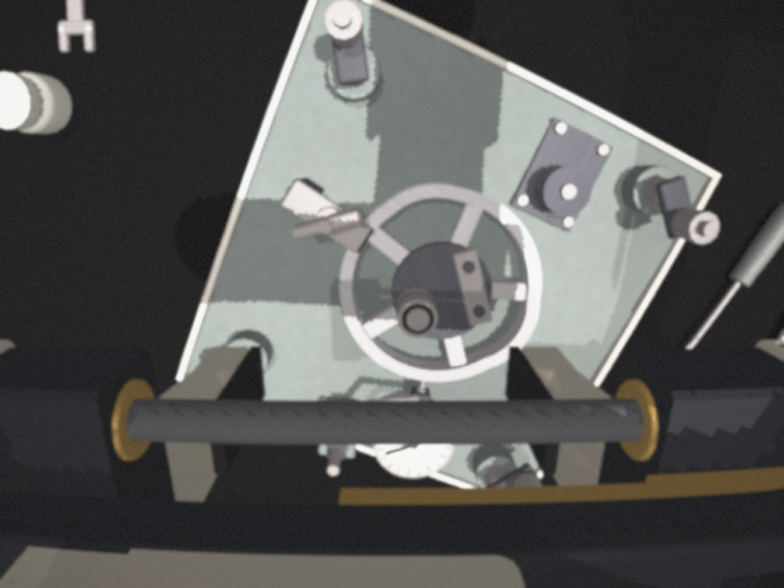

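Wrist view (1.4x): bearing top at (417,317), nut wings about (325,225), pulley centre (440,285), and nearly the whole rim is visible. I'll measure positions and the rim profile from depth and edges.

```bash
cat > m2.py <<'E'
from h import *
def cl(n,d,o):
    vv,uu=np.mgrid[0:420,0:560];p,v=ray(n,np.c_[uu.ravel(),vv.ravel()],o)
    return (p+v*d.ravel()[:,None]).reshape(420,560,3)
def meas(n,p,d,o,rim=True):
    C=cl(n,d,o);H=C[...,2];X,Y=C[...,0],C[...,1];ok=d>0
    m=ok&(H>.138)&(H<.165)&(np.hypot(X-.547,Y+.046)<.045)
    if m.sum()>20:
        P=C[m];w=cv2.minAreaRect((P[:,:2]*1000).astype(np.float32));print('nut',m.sum(),w)
    m=ok&(H>.158)&(H<.175)&(np.hypot(X-.565,Y-.067)<.05);
    if m.sum()>20: print('crank',m.sum(),C[m].mean(0).round(4),cv2.minEnclosingCircle((C[m][:,:2]*1000).astype(np.float32)))
    r=np.hypot(X-.565,Y-.067);m=ok&(H>.1)&(H<.116)&(r>.072)&(r<.105);P=C[m]
    c=np.array([.565,.067])
    for _ in range(3):
        a=np.degrees(np.arctan2(P[:,1]-c[1],P[:,0]-c[0]));rr=np.hypot(*(P[:,:2]-c).T)
        b=(a//6).astype(int);prof={k*6+3:(np.percentile(rr[b==k],97),np.percentile(rr[b==k],3),(b==k).sum()) for k in np.unique(b)}
        # fit centre on the inner edge
        A=np.array([[np.cos(np.radians(k)),np.sin(np.radians(k)),1] for k,v in prof.items() if v[2]>15]);y=np.array([v[1] for v in prof.values() if v[2]>15])
        s=np.linalg.lstsq(A,y,rcond=None)[0];c=c+s[:2]
    print('centre',c.round(4),'z',np.median(P[:,2]).round(4))
    if rim:
        for k,v in prof.items(): print(k,'%.1f %.1f %d'%(v[0]*1e3,v[1]*1e3,v[2]),end=' | ')
E
python3 - <<'E'
from m2 import *
import pickle
z=np.load('pics/w1.npz');meas('wrist',z['p'],z['d'],pickle.load(open('pics/w1.pkl','rb')))
E
```

```text
nut 556 ((546.8782958984375, -46.50183868408203), (11.261573791503906, 57.95759201049805), 39.910213470458984)
crank 675 [0.5786 0.0461 0.1669] ((580.1325073242188, 46.911842346191406), 16.198015213012695)
centre [0.5641 0.0667] z 0.1084
-177 89.5 71.9 109 | -171 89.5 72.1 103 | -165 89.8 79.2 73 | -159 90.5 80.2 71 | -153 91.3 80.8 80 | -147 92.3 81.5 75 | -141 92.3 81.7 78 | -135 91.8 81.4 74 | -129 91.3 80.6 74 | -123 90.3 79.7 73 | -117 90.1 80.5 63 | -111 90.2 72.9 83 | -105 89.0 72.1 65 | -99 81.5 72.1 31 | -93 82.0 80.1 10 | -87 90.4 80.1 57 | -81 90.5 80.2 64 | -75 90.3 79.9 64 | -69 90.6 79.6 66 | -63 90.5 79.5 67 | -57 89.9 79.5 64 | -51 90.1 79.4 64 | -45 89.7 79.4 60 | -39 89.8 73.8 83 | -33 89.5 73.5 93 | -27 89.4 73.8 76 | -21 89.2 78.8 63 | -15 89.6 78.6 64 | -9 89.3 78.8 66 | -3 89.5 78.4 63 | 3 89.5 78.4 66 | 9 89.0 78.4 68 | 15 105.8 78.2 92 | 21 105.7 78.1 73 | 27 88.5 78.1 67 | 33 89.3 73.9 80 | 39 89.3 73.9 87 | 45 89.0 73.5 83 | 51 89.3 78.4 70 | 57 89.8 78.6 70 | 63 91.4 80.2 74 | 69 90.7 81.4 59 | 75 86.2 82.2 33 | 81 93.7 82.5 76 | 87 93.3 82.4 75 | 93 92.9 81.5 75 | 99 91.6 80.2 73 | 105 90.0 73.9 75 | 111 88.7 72.8 100 | 117 89.0 72.3 92 | 123 89.3 78.1 75 | 129 88.9 77.9 72 | 135 89.2 77.9 72 | 141 89.1 77.9 74 | 147 89.0 78.1 70 | 153 89.0 78.1 74 | 159 88.9 78.2 69 | 165 88.9 78.2 70 | 171 89.2 79.3 66 | 177 89.2 72.8 80 |
```

The rim profile shows the main bulge (+4–5 mm) centred near 82° and a small one (+2.5 mm) near -144°. The gauge is near 17°, so the pulley has to turn about -65°. First I grip the nut with jaw heading 219.9°, which puts j6 at about +24 and leaves room to turn both ways.

Call:
move_arm:
  commands:
    - [[3.5,1.0,-2.5,0],[3.5,1.0,-2.5,0],[0,0,0,-0.14],[0,0,0,-0.14],[0,0,0,-0.14],[0,0,0,-0.14],[0,0,0,-0.14],[0,0,0,-0.14]]

```text
clock: 2.55
tool_pos: [0.548, -0.0513, 0.2921]
orientation: [15.3, 90.0, 178.6]
force: [-0.1, -0.4, 0.6]
opening: 0.0876
```

Call:
move_arm:
  commands:
    - [[0,0,0,-0.14],[0,0,0,-0.14],[0,0,0,-0.14],[0,0,0,-0.14],[0,0,0,-0.14],[0,0,0,-0.14],[0,0,0,-0.14],[0,0,0,0]]

```text
clock: 3.35
tool_pos: [0.5481, -0.0513, 0.2922]
orientation: [-41.7, 90.0, 177.6]
force: [-0.4, 0.3, 0.5]
opening: 0.0876
```

```bash
python3 - <<'E'
from m2 import *
o=get_obs();print(o['clock'],o['tool_pos'],o['joint_pos'].round(1))
print(go(o,[.547,-.0465,.128],39.9))
p,d=snapshot('wrist');save('w2',p);np.savez('pics/w2.npz',p=p,d=d);meas('wrist',p,d,o,False)
E
```

```text
3.35 [ 0.54806877 -0.05128419  0.29222909] [ 15.    6.7  -9.1  -0.  -74.3  24.2]
('heading z -140.75', 'shift cm', array([16.42, -0.43, -0.23]), 'spin', np.float64(-0.011295813900701598), 'j6 24.2')
nut 742 ((547.5722045898438, -47.258506774902344), (10.14193058013916, 56.777626037597656), 39.340476989746094)
crank 315 [0.5782 0.0365 0.1648] ((579.8524780273438, 45.15343475341797), 15.892502784729004)
centre [0.5629 0.0661] z 0.1085
```

Call:
move_arm:
  commands:
    - [[3.8,-0.2,-0.1,0],[3.8,-0.2,-0.1,0],[3.8,0,0,0],[3.0,0,0,0],[1.5,0,0,0],[0.5,0,0,0],[0,0,0,0]]

```text
clock: 4.1
tool_pos: [0.5472, -0.047, 0.1282]
orientation: [-18.9, 89.9, -159.9]
force: [-0.0, 0.5, 0.1]
opening: 0.0878
```

Call:
move_arm:
  commands:
    - [[0,0,0,0],[0,0,0,0],[0,0,0,0],[0,0,0,0],[0,0,0,0],[0,0,0,0],[0,0,0,0],[0,0,0,0]]
  jaw: 0.6

```text
clock: 4.9
tool_pos: [0.5473, -0.0469, 0.1285]
orientation: [-4.8, 90.0, -145.6]
force: [0.1, 0.1, -0.2]
opening: 0.0294
```

Call:
move_arm:
  commands:
    - [[0,0,0,0],[0,0,0,0],[0,0,0,0],[0,0,0,0],[0,0,0,0]]

```text
clock: 5.4
tool_pos: [0.5478, -0.0471, 0.1301]
orientation: [116.2, 89.9, -24.6]
force: [-3.1, 0.4, 11.5]
opening: 0.0103
```

Call:
move_arm:
  commands:
    - [[0,0,0,0.05],[0,0,0,0.05],[0,0,0,0.05],[0,0,0,0]]

```text
clock: 5.8
tool_pos: [0.5475, -0.0473, 0.1301]
orientation: [107.1, 89.9, -42.4]
force: [-4.8, -0.3, 12.7]
opening: 0.0108
```

```bash
python3 - <<'E'
from h import *
o=get_obs();print(o['clock'],o['tool_pos'],o['force'],o['moment'],o['opening'],go(o,o['tool_pos']))
E
```

```text
5.8 [ 0.54749653 -0.04728845  0.13010464] [-4.83636686 -0.3053058  12.70384242] [-0.13418985  1.80313629 -0.13328199] 0.010769404954374168 ('heading z -149.53', 'shift cm', array([0., 0., 0.]), 'spin', None, 'j6 14.9')
```

Call:
move_arm:
  commands:
    - [[-0.2,0,0,0.05],[0,0,0,0.05],[0,0,0,0.05],[0,0,0,0.05],[0,0,0,0]]

```text
clock: 6.3
tool_pos: [0.547, -0.0474, 0.1302]
orientation: [17.7, 89.9, -143.3]
force: [2.1, -3.9, -3.3]
opening: 0.0108
```

```bash
python3 - <<'E'
from h import *
o=get_obs();print(o['clock'],o['tool_pos'],o['force'],o['moment'],o['opening'],go(o,o['tool_pos']))
p,d=snapshot('wrist');save('w3',p,1.4)
E
```

```text
6.3 [ 0.54699774 -0.04742283  0.13020784] [ 2.06393882 -3.89555466 -3.32640395] [-1.38812802 -0.31108212 -0.16898109] 0.010781430666688746 ('heading z -160.98', 'shift cm', array([0., 0., 0.]), 'spin', None, 'j6 3.5')
```

View pics/w3.png

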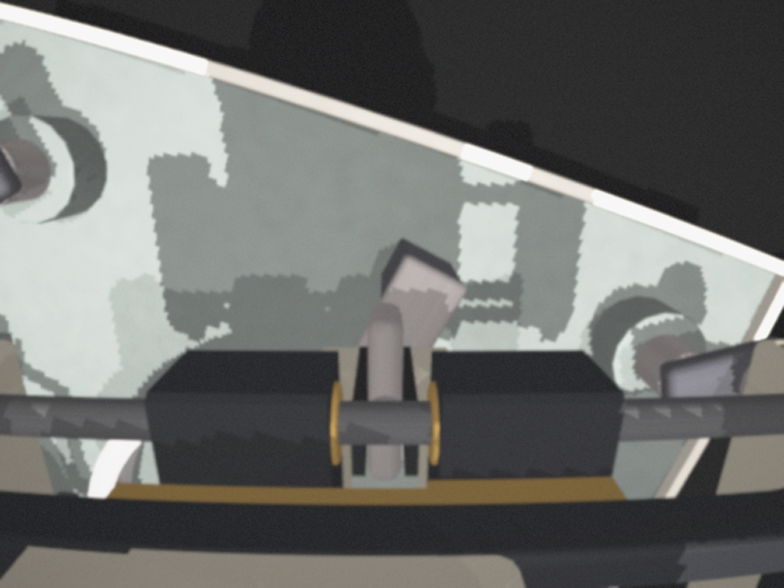

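Wrist view: the bar is held between the pads at about (385,400) and aligned with the tool. It has followed the 20° clockwise turn without resistance, so clockwise slackens. I'll continue that way.

Call:
move_arm:
  commands:
    - [[0,0,0,0.12],[0,0,0,0.12],[0,0,0,0.12],[0,0,0,0.12],[0,0,0,0.12],[0,0,0,0.12],[0,0,0,0.12],[0,0,0,0.12]]

```text
clock: 7.15
tool_pos: [0.545, -0.0472, 0.1302]
orientation: [41.0, 89.8, -175.2]
force: [-7.8, 1.4, 4.1]
opening: 0.0109
```

```bash
python3 - <<'E'
from h import *
o=get_obs();print(o['clock'],o['tool_pos'],o['force'],o['moment'],o['opening'],go(o,o['tool_pos']))
E
```

```text
7.15 [ 0.54498397 -0.0471505   0.13019921] [-7.83393019  1.35158296  4.12729614] [0.38717166 2.88155305 0.16546918] 0.010865329643004674 ('heading z 143.88', 'shift cm', array([0., 0., 0.]), 'spin', None, 'j6 -51.6')
```

Call:
move_arm:
  commands:
    - [[0,0,0,0],[0,0,0,0],[0,0,0,0],[0,0,0,0],[-2,0,0,0],[-3,0,0,0],[-3,0,0,0],[-2,0,0,0]]
  jaw: 6

```text
clock: 7.95
tool_pos: [0.5481, -0.0469, 0.2328]
orientation: [-140.0, 89.9, 4.2]
force: [0.5, -0.2, -0.3]
opening: 0.0595
```

```bash
python3 - <<'E'
from m2 import *
o=get_obs();print(o['clock'],o['tool_pos'],o['force'],o['opening'],go(o,[.58,.047,.20]))
for n in ('top','scene','wrist'):
    p,d=snapshot(n);save('q_'+n,p);np.savez(f'pics/q_{n}.npz',p=p,d=d);print(n);meas(n,p,d,o,False)
E
```

```text
7.95 [ 0.54807514 -0.04686049  0.23282245] [ 0.48751739 -0.20413022 -0.34964103] 0.05952118671676758 ('heading z 144.14', 'shift cm', array([ 3.29, -9.47,  2.92]), 'spin', None, 'j6 -51.4')
top
centre [6.0517 0.2879] z 0.1073
scene
nut 142 ((550.6385498046875, -46.57417297363281), (57.00126266479492, 8.50220012664795), 53.08877944946289)
crank 142 [0.5838 0.0463 0.1664] ((582.5933837890625, 48.286521911621094), 17.144981384277344)
centre [0.5657 0.0669] z 0.1082
wrist
nut 1125 ((544.6670532226562, -47.272491455078125), (57.481197357177734, 10.979875564575195), 53.062564849853516)
crank 1122 [0.577  0.0433 0.1655] ((578.4393920898438, 46.04899597167969), 15.972448348999023)
centre [0.5634 0.0653] z 0.1074
```

Call:
move_arm:
  commands:
    - [[1.1,-3.15,1.0,0],[1.1,-3.15,1.0,0],[1.1,-3.15,0.9,0],[2.5,0,0,0],[2.0,0,0,0],[1.2,0,0,0],[0,0,0,0]]

```text
clock: 8.8
tool_pos: [0.5779, 0.0462, 0.1381]
orientation: [54.3, 89.7, -161.6]
force: [0.4, -0.2, -0.3]
opening: 0.0599
```

Call:
move_arm:
  commands:
    - [[0,0,0,0],[0,0,0,0],[0,0,0,0],[0,0,0,0],[0,0,0,0],[0,0,0,0],[0,0,0,0]]
  jaw: 2.7

```text
clock: 9.5
tool_pos: [0.5792, 0.0469, 0.1413]
orientation: [-101.4, 90.0, 42.7]
force: [-3.7, 1.6, 6.1]
opening: 0.0311
```

```bash
python3 - <<'E'
from h import *
o=get_obs();print(o['clock'],o['tool_pos'],o['force'],o['moment'],o['opening'])
p,d=snapshot('scene');save('s2',p[140:300,180:420],3)
# path: clockwise turn about axis, in tool axes per row, by step deg
T=pose(o);c=np.array([.5645,.0665]);r=np.array([.580,.0467])-c
a0=np.degrees(np.arctan2(r[1],r[0]));print('a0',a0)
prev=a0
for k in range(1,17):
    a=a0-65*k/16
    f=lambda a:25*np.array([np.cos(np.radians(a)),np.sin(np.radians(a)),0])
    print((T[:3,:3].T@(f(a)-f(prev))/10).round(2)[1:],end=' ');prev=a
E
```

```text
9.5 [0.57922104 0.04687543 0.14127594] [-3.73534715  1.56071567  6.09745725] [0.89079395 1.44364087 0.01709585] 0.031089063811419917
a0 -51.94515575532556
[0.17 0.05] [0.16 0.07] [0.16 0.08] [0.15 0.09] [0.15 0.1 ] [0.14 0.11] [0.13 0.12] [0.12 0.13] [0.11 0.14] [0.1  0.14] [0.09 0.15] [0.08 0.16] [0.07 0.16] [0.06 0.17] [0.05 0.17] [0.03 0.17]
```

View pics/s2.png

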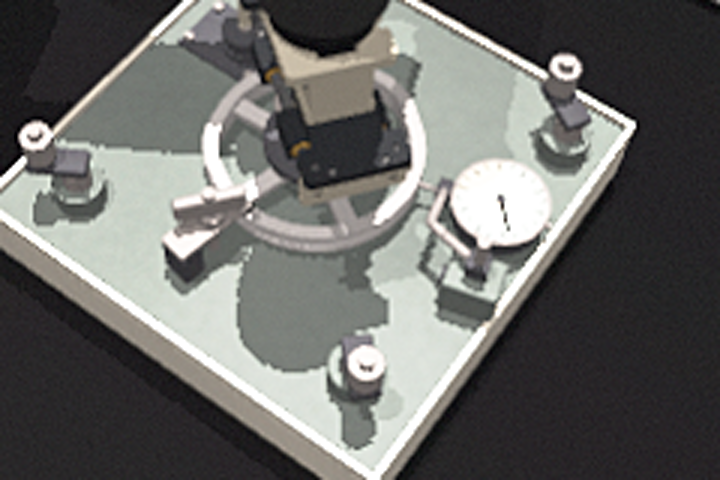

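Scene crop: the gripper holds the bearing and the dial (500,202) is fully visible. I'll lead the crank clockwise and read the needle on the dial plane.

Call:
move_arm:
  commands:
    - [[0,0.17,0.05,0],[0,0.16,0.07,0],[0,0.16,0.08,0],[0,0.15,0.09,0],[0,0.15,0.1,0],[0,0.14,0.11,0],[0,0.13,0.12,0],[0,0,0,0]]

```text
clock: 10.35
tool_pos: [0.5698, 0.0419, 0.1413]
orientation: [-136.3, 89.8, 7.8]
force: [4.7, -0.1, 0.4]
opening: 0.0312
```

```bash
cat > needle.py <<'E'
from m2 import *
def face(n='scene',sz=320,ppm=3.6):
    p,d=snapshot(n);C=np.array([.5645,.0665,.113])
    # dial centre: white blob on plane z=.113
    g=p.min(2);m=(g>150).astype(np.uint8)
    X=np.linspace(-sz/2,sz/2,sz)/ppm/1000
    return p,d
def read(dc,axis=(.5645,.0665),n='scene',name=None):
    p,d=snapshot(n);dc=np.array(dc);S=330;s=.0003
    out=dc-np.array(axis);out/=np.hypot(*out);rt=np.array([out[1],-out[0]]) # seen from above, up=out, right=rt
    jj,ii=np.meshgrid(np.arange(S)-S/2,np.arange(S)-S/2)
    W=dc+(-ii[...,None]*s)*out+(jj[...,None]*s)*rt
    P=np.concatenate([W,np.full((S,S,1),.113)],2).reshape(-1,3)
    uv=proj(n,P).astype(np.float32).reshape(S,S,2)
    im=cv2.remap(p,uv[...,0],uv[...,1],cv2.INTER_CUBIC)
    if name: cv2.imwrite('pics/'+name+'.png',im[:,:,::-1])
    g=im.min(2).astype(float);r=np.hypot(ii,jj)*s
    a=np.arctan2(jj,-ii)%(2*np.pi);A=np.linspace(0,2*np.pi,361)[:-1]
    sc=[];mk=(r>.006)&(r<.026)
    dark=np.clip(200-g,0,None)*mk
    for t in A:
        D=np.abs((a-t+np.pi)%(2*np.pi)-np.pi);w=np.exp(-(D*r/.0015)**2/2)*mk*(D<1);sc.append((w*g).sum()/w.sum())
    sc=np.array(sc);k=sc.argmin();print('needle %.2f rad'%A[k],'min %.0f med %.0f'%(sc[k],np.median(sc)));return im
E
python3 - <<'E'
from needle import *
p,d=snapshot('scene')
m=(p.min(2)>150).astype(np.uint8)
u=proj('scene',[.716,.111,.113])[0];print(u)
n,l,st,ce=cv2.connectedComponentsWithStats(m)
k=l[int(u[1]-4),int(u[0]-8)];ys,xs=np.where(l==k);print(k,st[k],ce[k])
h=cv2.convexHull(np.c_[xs,ys].astype(np.float32))[:,0]
W=onz('scene',h,.113);(c,r)=cv2.minEnclosingCircle((W[:,:2]*1000).astype(np.float32));print(c,r)
read(np.array(c)/1000,name='face1')
o=get_obs();print(o['tool_pos'],o['force'],o['opening']);C=np.array([.5645,.0665]);q=o['tool_pos'][:2]-C;print(np.hypot(*q),np.degrees(np.arctan2(q[1],q[0])))
E
```

```text
[346.02122749 207.34728838]
67 [ 173  138  219  163 9858] [293.68888213 217.21059038]
(577.2447509765625, 51.195831298828125) 270.8905944824219
needle 5.15 rad min 37 med 42
[0.56976241 0.04192966 0.14134267] [ 5.31250357 -1.36762644  1.35761015] 0.031221527078639476
0.025127569014206114 -77.9111931177593
```

View pics/face1.png

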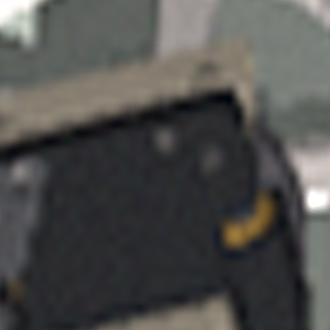

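The dial mask merged with the deck, so that crop shows the gripper body instead of the face. I'll use the dial centre from the previous picture.

```bash
python3 - <<'E'
from needle import *
c=onz('scene',[[346.8,207.0]],.113)[0][:2];print(c, c-np.array([.5645,.0665]))
read(c,name='face2')
E
```

```text
[0.71694271 0.11298845] [0.15244271 0.04648845]
needle 1.08 rad min 170 med 255
```

View pics/face2.png

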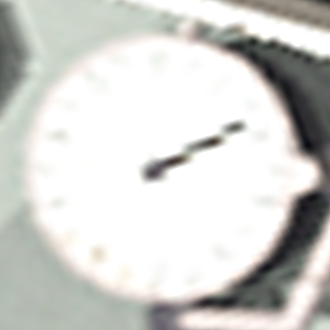

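The rectified face now shows the needle hub at (152,172) and the tip at (240,125), reading about 1.08, i.e. still on the true part of the rim. The reader works, so I continue the turn.

Call:
move_arm:
  commands:
    - [[0,0.12,0.13,0],[0,0.11,0.14,0],[0,0.1,0.14,0],[0,0.09,0.15,0],[0,0.08,0.16,0],[0,0,0,0]]

```text
clock: 11.1
tool_pos: [0.5605, 0.0411, 0.1414]
orientation: [-164.9, 89.9, -20.8]
force: [4.9, -5.3, 1.5]
opening: 0.0311
```

```bash
cat > rd.py <<'E'
from needle import *
import sys
o=get_obs();C=np.array([.5645,.0665]);q=o['tool_pos'][:2]-C;print(o['clock'],o['tool_pos'].round(4),o['force'].round(1),'r %.4f ang %.1f'%(np.hypot(*q),np.degrees(np.arctan2(q[1],q[0]))))
out=np.array([np.cos(.295),np.sin(.295)]);rt=np.array([out[1],-out[0]])
dc=np.array([.71694,.11299])-rt*.0039-out*.0021
read(dc,axis=dc-out,name=sys.argv[1] if len(sys.argv)>1 else None)
E
python3 rd.py
```

```text
11.1 [0.5605 0.0411 0.1414] [ 4.9 -5.3  1.5] r 0.0257 ang -98.9
needle 2.37 rad min 169 med 255
```

Call:
move_arm:
  commands:
    - [[0,0.07,0.16,0],[0,0.06,0.17,0],[0,0,0,0]]

```text
clock: 11.45
tool_pos: [0.5567, 0.0418, 0.1413]
orientation: [179.3, 89.9, -36.6]
force: [3.6, -4.7, 1.7]
opening: 0.0315
```

```bash
python3 rd.py
```

```text
11.45 [0.5567 0.0418 0.1413] [ 3.6 -4.7  1.7] r 0.0259 ang -107.5
needle 3.67 rad min 149 med 254
```

Call:
move_arm:
  commands:
    - [[0,0.05,0.17,0],[0,0.03,0.17,0],[0,0,0,0]]

```text
clock: 11.8
tool_pos: [0.5531, 0.043, 0.1413]
orientation: [159.9, 89.9, -56.0]
force: [1.7, -5.5, 4.1]
opening: 0.0314
```

```bash
python3 rd.py face3
```

```text
11.8 [0.5531 0.043  0.1413] [ 1.7 -5.5  4.1] r 0.0261 ang -115.8
needle 4.19 rad min 162 med 255
```

Call:
move_arm:
  commands:
    - [[0,0.02,0.17,0],[0,0,0,0],[0,0,0,0]]

```text
clock: 12.15
tool_pos: [0.5515, 0.0438, 0.1413]
orientation: [146.6, 89.9, -69.3]
force: [1.9, -5.2, 4.0]
opening: 0.0315
```

```bash
python3 rd.py
```

```text
12.15 [0.5515 0.0438 0.1413] [ 1.9 -5.2  4. ] r 0.0262 ang -119.8
needle 4.19 rad min 164 med 255
```

Call:
move_arm:
  commands:
    - [[0,0.0,0.18,0],[0,0,0,0],[0,0,0,0]]

```text
clock: 12.5
tool_pos: [0.5498, 0.0447, 0.1413]
orientation: [134.4, 89.9, -81.5]
force: [0.8, -6.0, 4.7]
opening: 0.0315
```

```bash
python3 rd.py
```

```text
12.5 [0.5498 0.0447 0.1413] [ 0.8 -6.   4.7] r 0.0262 ang -124.0
needle 3.96 rad min 156 med 255
```

Call:
move_arm:
  commands:
    - [[0,-0.01,0.18,0],[0,0,0,0],[0,0,0,0]]

```text
clock: 12.85
tool_pos: [0.5482, 0.0458, 0.1413]
orientation: [121.3, 89.9, -94.7]
force: [0.5, -4.9, 5.7]
opening: 0.0318
```

```bash
python3 rd.py
```

```text
12.85 [0.5482 0.0458 0.1413] [ 0.5 -4.9  5.7] r 0.0263 ang -128.3
needle 3.54 rad min 167 med 255
```

The peak is at a crank angle of about -118° with a reading of about 4.2. That is the full 5 mm bulge, since the lesser one would read about 2.7. I turn back about 10.5°.

Call:
move_arm:
  commands:
    - [[0,0.01,-0.18,0],[0,0.0,-0.18,0],[0,-0.01,-0.1,0],[0,0,0,0],[0,0,0,0]]

```text
clock: 13.4
tool_pos: [0.551, 0.044, 0.1412]
orientation: [60.2, 89.9, -155.7]
force: [-6.1, -0.2, 9.2]
opening: 0.0313
```

```bash
python3 rd.py
```

```text
13.4 [0.551  0.044  0.1412] [-6.1 -0.2  9.2] r 0.0263 ang -120.9
needle 4.15 rad min 186 med 255
```

Call:
move_arm:
  commands:
    - [[0,-0.01,-0.12,0],[0,0,0,0],[0,0,0,0],[0,0,0,0]]

```text
clock: 13.85
tool_pos: [0.5521, 0.0434, 0.1412]
orientation: [57.4, 89.9, -158.5]
force: [-5.7, 1.6, 9.1]
opening: 0.0313
```

```bash
python3 rd.py
```

```text
13.85 [0.5521 0.0434 0.1412] [-5.7  1.6  9.1] r 0.0262 ang -118.3
needle 4.21 rad min 157 med 255
```

Call:
move_arm:
  commands:
    - [[0,0,0,0],[0,0,0,0],[0,0,0,0],[0,0,0,0],[-1,0,0,0],[-2,0,0,0],[-3,0,0,0],[-3,0,0,0]]
  jaw: 6

```text
clock: 14.7
tool_pos: [0.5529, 0.0437, 0.2321]
orientation: [79.4, 90.0, -136.5]
force: [0.4, 0.4, -1.0]
opening: 0.0601
```

```bash
python3 rd.py; python3 - <<'E'
from m2 import *
o=get_obs();print(o['opening'],go(o,[.5475,-.047,.20],-37))
p,d=snapshot('scene');meas('scene',p,d,o,False)
p,d=snapshot('wrist');meas('wrist',p,d,o,False)
E
```

```text
14.7 [0.5529 0.0437 0.2321] [ 0.4  0.4 -1. ] r 0.0256 ang -117.0
needle 4.19 rad min 160 med 255
0.059794304324244214 ('heading z 144.13', 'shift cm', array([ 3.78,  7.85, -4.66]), 'spin', np.float64(0.019734640258207915), 'j6 -60.7')
nut 170 ((549.4728393554688, -46.190582275390625), (57.25758361816406, 12.53906536102295), 54.944644927978516)
crank 105 [0.5589 0.04   0.1662] ((556.4249267578125, 42.844207763671875), 15.332003593444824)
centre [0.5666 0.0658] z 0.1082
nut 1589 ((546.4671020507812, -46.71659469604492), (57.44822311401367, 11.713373184204102), 53.5788688659668)
crank 1669 [0.5522 0.0416 0.169 ] ((553.1344604492188, 42.97592544555664), 16.00189971923828)
centre [0.5648 0.0677] z 0.1107
```

Call:
move_arm:
  commands:
    - [[0.7,3.9,-2.3,0],[2.5,3.9,-2.3,0],[3.0,0,0,0],[2.5,0,0,0],[1.3,0,0,0],[0,0,0,0]]

```text
clock: 15.45
tool_pos: [0.5434, -0.0451, 0.1295]
orientation: [47.7, 89.8, -168.2]
force: [0.8, -0.7, 0.2]
opening: 0.0601
```

```bash
python3 - <<'E'
from m2 import *
o=get_obs();print(o['opening'],o['tool_pos'],o['force'],go(o,[.5472,-.047,.131],143.5))
E
```

```text
0.06009691940524509 [ 0.54336038 -0.04507861  0.12947772] [ 0.83976062 -0.6970105   0.1516719 ] ('heading z 144.06', 'shift cm', array([-0.15, -0.07, -0.42]), 'spin', np.float64(0.009793919759165574), 'j6 -51.8')
```

Call:
move_arm:
  commands:
    - [[-0.15,0,-0.2,0.01],[0,0,0,0],[0,0,0,0]]

```text
clock: 15.75
tool_pos: [0.5471, -0.0457, 0.1341]
orientation: [-131.0, 89.9, 12.5]
force: [-0.1, -0.2, 0.8]
opening: 0.0597
```

```bash
python3 - <<'E'
from m2 import *
o=get_obs();print(o['opening'],o['tool_pos'],o['force'],go(o,[.5472,-.047,.131],143.5))
E
```

```text
0.0596911176834885 [ 0.54713168 -0.04567028  0.1341137 ] [-0.14349865 -0.20753745  0.81919861] ('heading z 143.52', 'shift cm', array([ 0.31,  0.1 , -0.08]), 'spin', np.float64(0.0003699982093793086), 'j6 -52.2')
```

Settled. I make a small height correction and close.

Call:
move_arm:
  commands:
    - [[0.25,0.1,-0.05,0],[0,0,0,0],[0,0,0,0],[0,0,0,0],[0,0,0,0],[0,0,0,0],[0,0,0,0],[0,0,0,0]]
  jaw: 0.6

```text
clock: 16.55
tool_pos: [0.5453, -0.0466, 0.1304]
orientation: [3.3, 89.9, 146.8]
force: [-3.2, 3.3, 2.8]
opening: 0.011
```

```bash
python3 rd.py; python3 - <<'E'
from m2 import *
o=get_obs();print(o['opening'],o['tool_pos'],o['force'],o['moment'],go(o,[.5472,-.047,.131],143.5))
E
```

```text
16.55 [ 0.5453 -0.0466  0.1304] [-3.2  3.3  2.8] r 0.1147 ang -99.6
needle 4.19 rad min 160 med 255
0.010931529527783758 [ 0.54530783 -0.046614    0.13035022] [-3.93340353  3.41923121  3.74835453] [ 1.47327215  1.43290687 -0.13919509] ('heading z 143.48', 'shift cm', array([-0.07, -0.08, -0.17]), 'spin', np.float64(-0.00040876336474995884), 'j6 -52.1')
```

Gripped, and the needle still reads 4.19. Now I tighten counterclockwise.

Call:
move_arm:
  commands:
    - [[0,0,0,-0.12],[0,0,0,-0.12],[0,0,0,-0.12],[0,0,0,-0.12],[0,0,0,-0.12],[0,0,0,-0.12],[0,0,0,-0.12],[0,0,0,-0.12]]

```text
clock: 17.4
tool_pos: [0.5467, -0.0468, 0.1304]
orientation: [-176.8, 89.9, 22.0]
force: [2.1, 0.8, -3.0]
opening: 0.0109
```

Call:
move_arm:
  commands:
    - [[0,0,0,-0.1],[0,0,0,-0.1],[0,0,0,-0.06],[0,0,0,-0.06],[0,0,0,0],[0,0,0,0]]

```text
clock: 18.0
tool_pos: [0.5472, -0.0466, 0.1304]
orientation: [160.0, 89.9, 16.7]
force: [5.4, 2.1, -4.3]
opening: 0.0105
```

```bash
python3 rd.py; python3 - <<'E'
from m2 import *
o=get_obs();print(o['opening'],o['tool_pos'],o['force'],o['moment'],go(o,[.5472,-.047,.131],39.9))
E
```

```text
18.0 [ 0.5472 -0.0466  0.1304] [ 5.4  2.1 -4.3] r 0.1145 ang -98.7
needle 4.19 rad min 156 med 255
0.010614937839827518 [ 0.54718341 -0.04660935  0.13040495] [ 4.61485741  2.50715129 -4.389444  ] [ 0.65476151 -1.71990331  0.21181331] ('heading z -143.24', 'shift cm', array([-0.06,  0.03,  0.02]), 'spin', np.float64(-0.05472868809267573), 'j6 21.2')
```

Call:
move_arm:
  commands:
    - [[0,0,0,-0.05],[0,0,0,-0.05],[0,0,0,-0.03],[0,0,0,0],[0,0,0,0]]

```text
clock: 18.55
tool_pos: [0.5473, -0.0465, 0.1304]
orientation: [155.7, 89.9, 19.9]
force: [4.7, 1.3, -5.0]
opening: 0.0109
```

```bash
python3 rd.py; python3 - <<'E'
from m2 import *
o=get_obs();print(o['opening'],o['tool_pos'],o['force'],o['moment'],go(o,[.5472,-.047,.131],39.9))
E
```

```text
18.55 [ 0.5473 -0.0465  0.1304] [ 4.7  1.3 -5. ] r 0.1143 ang -98.6
needle 4.19 rad min 156 med 255
0.0104033254387971 [ 0.54734927 -0.04647583  0.13041537] [ 5.50149097  1.39834588 -4.77938337] [ 8.36217177e-01 -1.90468390e+00  9.80010559e-04] ('heading z -135.81', 'shift cm', array([-0.06,  0.03,  0.05]), 'spin', np.float64(0.07488344106752054), 'j6 28.6')
```

Call:
move_arm:
  commands:
    - [[0,0,0,-0.04],[0,0,0,-0.04],[0,0,0,-0.04],[0,0,0,0]]

```text
clock: 19.0
tool_pos: [0.5475, -0.0465, 0.1304]
orientation: [153.0, 89.8, 24.1]
force: [6.3, 2.6, -5.0]
opening: 0.0113
```

```bash
python3 rd.py; python3 - <<'E'
from m2 import *
o=get_obs();print(o['opening'],o['tool_pos'],o['force'],o['moment'],o['tau'].round(3),go(o,[.5472,-.047,.131],39.9))
p,d=snapshot('wrist');save('w5',p,1.2)
E
```

```text
19.0 [ 0.5475 -0.0465  0.1304] [ 6.3  2.6 -5. ] r 0.1143 ang -98.6
needle 4.19 rad min 156 med 255
0.011564972919248462 [ 0.5474672  -0.04648673  0.13043784] [ 6.34627616  1.83301136 -5.68659417] [ 0.73649368 -2.03279624 -0.75498044] [ -0.803 -46.73   22.961   6.594  -2.265   0.919] ('heading z -128.99', 'shift cm', array([-0.06,  0.01,  0.06]), 'spin', np.float64(0.19386852439839175), 'j6 35.5')
```

View pics/w5.png

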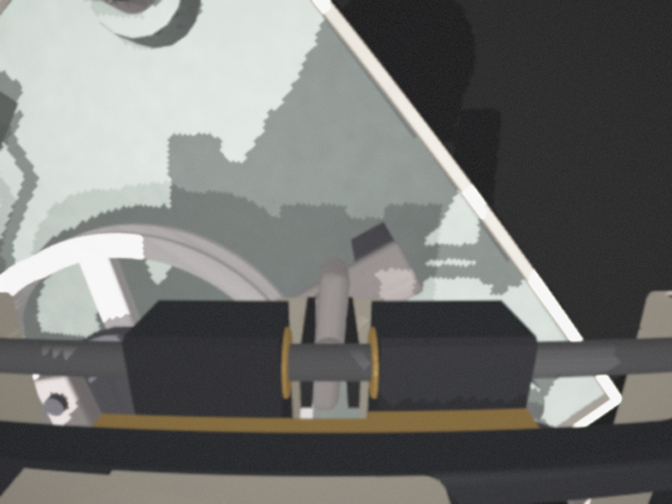

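Wrist view: the wing at (330,335) sits slightly skewed in the pads, and the z moment rose to 0.75 N m. The stop has been reached, so I release and retreat.

Call:
move_arm:
  commands:
    - [[0,0,0,0],[0,0,0,0],[0,0,0,0],[0,0,0,0],[-1,0,0,0],[-2,0,0,0],[-4,0,0,0],[-4,0,0,0]]
  jaw: 6

```text
clock: 19.9
tool_pos: [0.5455, -0.0473, 0.242]
orientation: [-27.1, 89.9, -156.0]
force: [1.7, -0.0, -0.9]
opening: 0.0597
```

```bash
python3 rd.py; python3 - <<'E'
from m2 import *
o=get_obs();print(o['opening'],o['tool_pos'])
p,d=snapshot('scene');meas('scene',p,d,o,False)
p,d=snapshot('wrist');meas('wrist',p,d,o,False)
E
```

```text
19.9 [ 0.5455 -0.0473  0.242 ] [ 1.7 -0.  -0.9] r 0.1154 ang -99.5
needle 4.19 rad min 156 med 255
0.06008766683524707 [ 0.5490444  -0.04755445  0.2499504 ]
nut 111 ((549.5236206054688, -46.710750579833984), (10.757362365722656, 55.445404052734375), 46.29457473754883)
crank 134 [0.557  0.0428 0.1664] ((555.0184326171875, 43.79365539550781), 16.51613998413086)
centre [0.5669 0.0671] z 0.1083
nut 1026 ((547.19189453125, -47.71605682373047), (11.011079788208008, 57.224212646484375), 46.815547943115234)
centre [0.5638 0.0672] z 0.1111
```

```bash
python3 rd.py; python3 -c "
from h import *
print(close_job())"
```

```text
20.05 [ 0.5477 -0.0469  0.2443] [ 0.6  1.2 -0.8] r 0.1147 ang -98.4
needle 4.19 rad min 156 med 255
the job is handed in; nothing more can be done
None
```

The pulley is clamped with its high spot at the gauge, the needle reads about 4.19 rad, and the wing nut is tight. I handed the job in at 20 s of the 72 s allowed.

- **Slackening:** The nut gave when turned clockwise, so I slackened it about 77° that way. Because the first direction I tried gave, I did not need to try the other until tightening.
- **Finding the high spot:** I did not turn the pulley through a full revolution. A wrist-camera measurement of the rim showed the main bulge (about 5 mm) near 82° and a half-height one near -144°. I turned the pulley about 65° clockwise past the gauge and a little beyond. The needle rose to about 4.2 rad and fell off on both sides, so I went back to the peak.
- **Tightening:** I turned the nut counterclockwise until the moment rose to about 0.75 N m at the stop. The wings ended about 7° tighter than they began, so the nut had started slightly short of fully tight.
- **Last checks:** The needle read 4.19 rad before gripping the nut, after tightening, and after release. The gripper was clear above the nut at hand-in, with about 1 N or less on the wrist.
- **Disagreements and things not checked:** The fixed cameras differed by about 5 mm in x, which I settled with the wrist camera. I did not measure the spanner, driver or jar again, but the arm only passed well above the spanner and jar and never went near the driver.

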